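# Stamp the delivery note with the stamp kept behind a sliding door

### The job

Slide the left-hand door of the counter case along behind the other door, take the self-inking stamp out of the compartment and stamp the delivery note on top of the parcel squarely in its empty printed box: press the stamp straight down to the end of its stroke without letting it slide, then lift it clean off the paper. Stand the stamp upright in the same compartment again and slide that door fully shut. Leave the right-hand door shut and the other goods where they are.

Things in the scene. Friction and masses are not known exactly. Their poses are not given: they have to be found in the camera images.
- cabinet: Fixed grey counter case with clear back and roof: 250 mm deep (x), 430 mm wide (y), 261 mm high. Origin: centre of its underside; x points away from the clerk (robot), y to its left, z up. The front is closed, 120 mm high at x = -125 mm; from its top the door plane rises at 40 degrees from horizontal for 210 mm to the roof's front edge. Side walls 10 mm thick, partition 6 mm at y = 0.
- roof_edge (a point): Front edge of the roof above the left compartment: 36 mm in x, 104 mm in y, 255 mm in z from the case's origin. The roof is 6 mm thick and covers all behind this edge. An aluminium door track, 10 mm wide and standing 15 mm proud of the door plane, runs along this edge and along the slope's lower edge, so the doorway is 190 mm long up the slope.
- left_floor (a point): Centre of the left compartment's floor, 72 mm above the case's origin. The compartment reaches 101 mm to either side of it in the case's y and 115 mm to either side in x. Axes as the case's.
- door_left (a joint): Left clear door, 217 mm wide, in the inner (lower) track, covering the left compartment. 0 = fully shut; grows to 0.172 m as it slides to the case's right (-y) behind the right door. The doorway is then open from the case's y = 205 mm minus this value to y = 205 mm. It slides with about 2 N, stays where it is left and starts up to 30 mm ajar.
- door_left_pull (a point): Middle of the outer edge of the left door's pull, moving with it: an aluminium rib 10 mm thick (y), 90 mm long up the slope (x), standing 38 mm out of the pane, 10 mm from the door's outer edge. Axes: x up the slope, y to the case's left, z outwards square to the door, 40 degrees from vertical towards the robot. The left pane's face is 38 mm below it, the right pane's 28 mm.
- door_right (a joint): Right clear door in the outer (upper) track, with a like pull near the case's right end. 0 = shut (as it starts), grows as it slides to the left.
- stamp: Black and grey plastic self-inking stamp, 98 mm high, about 160 g, upright in the left compartment, partly under the roof. Origin: centre of its foot's underside; z up, x its narrow direction, about along the case's x. Foot 46 (x) by 70 (y) by 8 mm. Shoulder 64 mm wide (y) at 38 to 52 mm height; above it up to 98 mm the grip block, 34 (x) by 48 mm (y), to be held across y.
- stamp_cap (a joint): How far the stamp's cap is pressed down over its foot: 0 = up (a spring holds it with 4 N), 0.012 m = bottom of the stroke, where it prints (10 N).
- note_box (a point): Centre of the empty black-outlined box, 70 mm (x) by 92 mm (y), printed on the robot's end of the delivery note, on the paper's surface 100 mm above the counter; x points to the note's ruled table (away from the robot), z up. The stamp's foot goes in it with its x along the box's x, either way round.
- parcel: Fixed heavy brown parcel 230 mm (x) by 150 mm (y) by 100 mm high with the white delivery note (190 by 134 mm) stuck flat on its top; origin at the centre of its underside, 40 mm further along x than the box's centre. It stands beside the case, to its left or right.
- small_carton: Bystander: brown carton 70 x 90 x 55 mm in the right compartment, origin under its centre.
- carton: Bystander: brown carton 120 x 80 x 60 mm at the left of the counter, origin under its centre.
- filter: Bystander: white canister filter, 76 mm across, 90 mm high, standing at the right of the counter, origin under its centre.
- bearing: Bystander: steel bearing 84 mm across, 23 mm high, lying on the counter at the left, origin under its centre.

How it is judged:
By the outcome, as a careful person would: the job done as asked, in the order asked, and still so for the second after the job is handed in, with the robot touching nothing.
It also fails if it takes over 72 s, if anything falls off the work surface, if the arm or the gripper's body presses on something with over 40 N, if the wrist force passes 120 N, or if a joint passes its speed limit or range.

### The arm

A 6-joint arm with a two-finger parallel gripper is mounted at the origin on the work surface. World frame = base frame: x ahead of the robot, y to its left, z up, the work surface at z = 0. Lengths are in m, angles in rad, forces in N, time in s.
With the tool pointing down it reaches from about 0.35 to 0.8 m from the base axis. Payload 7.3 kg.
Tool frame: the origin (TCP) lies midway between the tips of the shut fingers; the grasp point (between the pads) lies 19 mm behind it; z points along the fingers, y is the line along which they close (so a half turn about z gives the same grasp; the last joint's range is limited). The gripper opens to 85 mm and grips with 20 to 120 N. Pads are 22 mm wide; open, the fingers measure 114 mm over their backs; the gripper's body (76 mm by 85 mm) begins 54 mm behind the grasp point. The pads swing forward as they close: fully open they stand 13 mm farther back than shut.
Start: joints at [-1.255, 0.342, 1.524, -0, 1.275, -0.146], TCP at [0.234, -0.47, 0.194] pointing down, gripper open.
Joint ranges: [-2.53, 2.53], [-0.77, 2.02], [0.04, 2.7], [-1, 4.14], [0.28, 2.66], [-3.11, 3.11]. Speed limits (rad/s): [2.57, 2.57, 3.14, 3.14, 3.14, 3.14].

### API

Orientations are given as a rotation vector (axis times angle).
In Python, from workcell import r, optics, workorder gives the robot as it stands.
- The arm moves only by the shell command python3 -m crank 'ROWS'. ROWS is JSON, a list of rows, each a list of 7 numbers: the shift along the tool's x, y, z in mm, then the turn, a rotation vector about the tool's x, y, z in units of 5 degrees (1.0 is 5 degrees), then the closure, from -1 (fully open) to 1 (shut). In form: [[tx, ty, tz, ax, ay, az, fingers], ...]. A call has 1 to 20 rows; each row is the pose to reach, as a shift and turn from the pose commanded when the call began, along the tool's axes at that moment; what a row does not reach only later rows make up. A row lasts 1/12 s, in which the tool goes at most 41.7 mm and 7.16 degrees, less where a joint would pass 70% of its speed; a pose out of reach is approached as far as the arm can. A call with a gripper value outside its range is refused whole. The fingers move at their own pace and stop on an object; the grip force is fixed at half the most. Time passes only in rows, so rows that repeat a pose let the fingers close. It gives the time, the measured TCP pose, the force and the opening at its end, in the units of the state.
- r.state(): the state, without advancing time (a new reading comes with each control period).
- optics.grab_frame(name): name is "scene" or "top" or "wrist"; returns a dict with "color" (420x560x3 uint8, blue, green, red), "intrinsics" (3x3 intrinsics, pixels), "camera_from_world" (4x4, takes a point from world to camera coordinates); the wrist camera has in their place "hand_eye" (4x4, takes a point from camera to tool coordinates, whose origin is the TCP and whose axes are the flange's). Camera axes: x right, y up, looking along -z (the intrinsics and any distortion apply to the point x, -y, -z); pixel columns grow to the right and rows downward; lengths in m; the calibration is good to about 2 mm. A picture is of the moment at which its call begins: read the wrist's pose just before it. There is no depth.
- workorder.job_done(): hands the job in, once; it reports no verdict.
The state is a dict: "clock": time; "qpos": joint angles; "qd": joint speeds; "joint_torque": joint torques, N m; "position": TCP position; "eef_rot": TCP orientation; "ft_force": force on the tool from outside, world axes, zero at the start; "wrist_torque": the same for the moment, N m; "opening": finger opening in m.
Only numpy, scipy, OpenCV 4.12 (cv2) and the standard library are available. Lean on these libraries where they do the work, as an engineer would, in place of code of your own. Each camera call takes 0.05 s, during which the arm holds its last target. There are 200 camera calls.

## Working session

There is one attempt and no reset: what is moved stays moved. The work goes in short steps, Python scripts to look and compute and a shell command to move; the robot and the scene stay as the last step left them, time stands still between calls to the robot, and variables do not carry over. Pictures are saved under pics/ and viewed, on a budget of 10 in all, crops included, one or two more only if the job needs it, and the job is handed in when it is done.

```bash
ls; mkdir -p pics
python3 - <<'E'
from workcell import r,optics
import cv2,numpy as np
for n in("scene","top"):
    f=optics.grab_frame(n);cv2.imwrite(f"pics/{n}0.png",f["color"]);np.savez(f"pics/{n}0.npz",c=f["color"],K=f["intrinsics"],T=f["camera_from_world"]);print(n,[k for k in f],f["intrinsics"],f["camera_from_world"])
print(r.state())
E
```

```text
pics
scene ['color', 'intrinsics', 'camera_from_world'] [[444.55613894   0.         273.43736664]
 [  0.         444.55613894 211.1909404 ]
 [  0.           0.           1.        ]] [[-0.95600032 -0.29312974  0.01176238  0.47571278]
 [ 0.26312187 -0.83902391  0.47624129 -0.19828628]
 [-0.12973157  0.45838176  0.87923597 -1.59024258]
 [ 0.          0.          0.          1.        ]]
top ['color', 'intrinsics', 'camera_from_world'] [[486.03755948   0.         271.30721225]
 [  0.         486.03755948 211.73833008]
 [  0.           0.           1.        ]] [[-2.07850829e-02 -9.99732536e-01  1.01408581e-02  1.65003358e-04]
 [ 9.80440535e-01 -1.83963174e-02  1.95953904e-01 -5.44335016e-01]
 [-1.95714939e-01  1.40154265e-02  9.80560671e-01 -1.89077939e+00]
 [ 0.00000000e+00  0.00000000e+00  0.00000000e+00  1.00000000e+00]]
{'clock': 0.1, 'qpos': array([-1.25502088e+00,  3.42658614e-01,  1.52488186e+00,  6.09343974e-05,
        1.27540801e+00, -1.46018240e-01]), 'qd': array([-0.00027197, -0.00278498, -0.00167617, -0.002247  , -0.00011342,
        0.00120502]), 'joint_torque': array([ 2.57590946e-03, -4.34448159e+01, -2.46492505e+01, -1.82423801e-04,
        4.68580300e-03,  7.31087169e-06]), 'position': array([ 0.23382404, -0.46962043,  0.19310644]), 'eef_rot': array([-3.05690612e+00, -7.18618072e-01,  8.92909161e-05]), 'ft_force': array([ 0.59065033,  0.29115607, -0.78186369]), 'wrist_torque': array([ 0.00304501, -0.02821343, -0.00445577]), 'opening': 0.08576210709214256}
```

View pics/scene0.png

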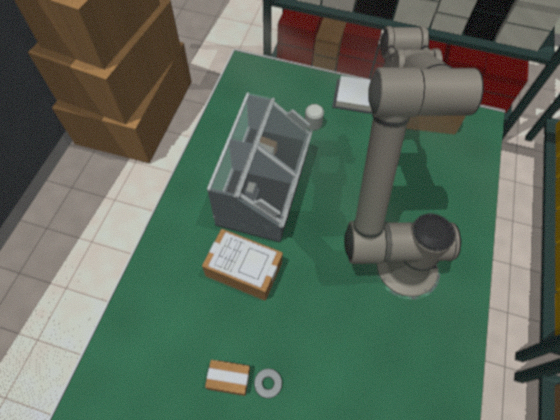

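View pics/top0.png

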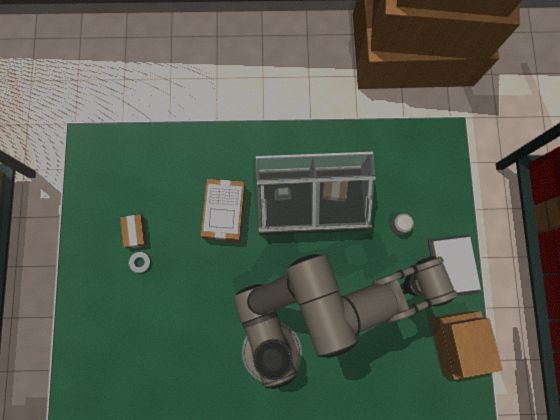

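The top view shows the case at about px (257-374, 152-235), with the stamp at (283,192). The parcel is to its left at (203-244, 180-240), and the note box is near (222,218). I'll enlarge this area to get the corners.

```bash
cat > h.py <<'E'
import numpy as np,cv2
from scipy.spatial.transform import Rotation as R
from workcell import r,optics
def ray(uv,K,T):
    d=np.array([(uv[0]-K[0,2])/K[0,0],-(uv[1]-K[1,2])/K[1,1],-1.])
    Ti=np.linalg.inv(T); return Ti[:3,3],Ti[:3,:3]@d
def onz(uv,K,T,z):
    o,d=ray(uv,K,T); return o+d*(z-o[2])/d[2]
def proj(p,K,T):
    c=T[:3,:3]@np.asarray(p,float)+T[:3,3]; return np.array([K[0,2]+K[0,0]*c[0]/-c[2],K[1,2]+K[1,1]*c[1]/c[2]])
def wrist(name=None):
    s=r.state(); f=optics.grab_frame("wrist")
    M=np.eye(4);M[:3,:3]=R.from_rotvec(s["eef_rot"]).as_matrix();M[:3,3]=s["position"]
    T=np.linalg.inv(M@f["hand_eye"])
    if name: cv2.imwrite(f"pics/{name}.png",f["color"]); np.savez(f"pics/{name}.npz",c=f["color"],K=f["intrinsics"],T=T)
    return f["color"],f["intrinsics"],T
def load(n):
    z=np.load(f"pics/{n}.npz"); return z["c"],z["K"],z["T"]
E
python3 - <<'E'
from h import *
c,K,T=load("top0")
a=cv2.resize(c[145:245,195:385],None,fx=4.2,fy=4.2,interpolation=cv2.INTER_CUBIC)
cv2.imwrite("pics/topz.png",a)
f=optics.grab_frame("wrist");print(f["hand_eye"],f["intrinsics"])
# parcel top brown+white blob
hsv=cv2.cvtColor(c,cv2.COLOR_BGR2HSV)
m=((hsv[...,0]<35)|(hsv[...,0]>90)|(hsv[...,1]<60)).astype(np.uint8); m[:,:198]=0;m[:,250:]=0;m[:170]=0;m[250:]=0
n,l,st,ce=cv2.connectedComponentsWithStats(m);i=1+st[1:,4].argmax()
p=np.argwhere(l==i)[:,::-1].astype(np.float32)
b=cv2.boxPoints(cv2.minAreaRect(p));print(st[i],b);print([onz(q,K,T,.1).round(3) for q in b])
E
```

```text
[[ 3.83349870e-04  9.65450583e-01  2.60585927e-01  6.61215680e-02]
 [ 9.99999879e-01 -2.89682645e-04 -3.97855504e-04  6.55019386e-04]
 [-3.08622607e-04  2.60586048e-01 -9.65450577e-01 -1.80953318e-01]
 [ 0.00000000e+00  0.00000000e+00  0.00000000e+00  1.00000000e+00]] [[328.40369639   0.         283.29596283]
 [  0.         328.40369639 208.79755036]
 [  0.           0.           1.        ]]
[ 200  179   45   64 2438] [[199.62738 238.53975]
 [206.08218 177.2192 ]
 [246.2685  181.44933]
 [239.81369 242.76988]]
[array([0.435, 0.269, 0.1  ]), array([0.679, 0.245, 0.1  ]), array([0.659, 0.086, 0.1  ]), array([0.415, 0.114, 0.1  ])]
```

View pics/topz.png

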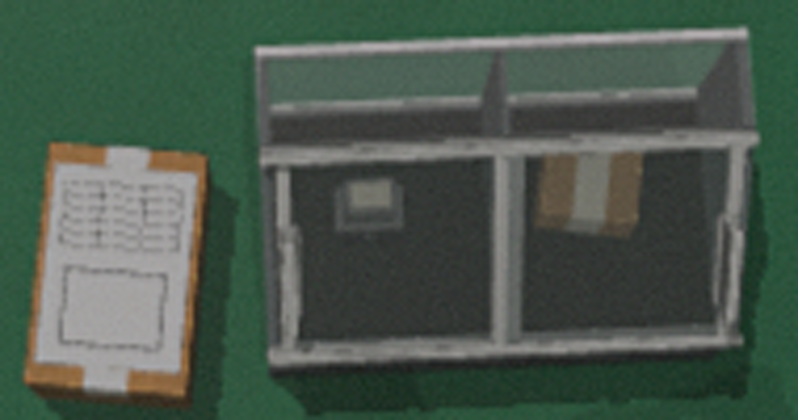

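The crop shows the front track corners at zoom px (268,360) and (742,340), and the roof back corners at (255,47) and (747,30). The stamp grip is centred at about (370,193), the left pull at (289,230-345), and the note box corners at (65,266), (166,272), (161,349) and (58,345).

Run:
```python
from h import *
c,K,T=load("top0")
P=lambda u,v,z:onz((195+(u+.5)/4.2-.5,145+(v+.5)/4.2-.5),K,T,z)
for n,u,v,z in [("FL",268,362,.125),("FR",742,344,.125),("BL",255,47,.261),("BR",747,30,.261),("grip",370,193,.170),("foot front",368,230,.08),("pullbot",290,347,.18),("pulltop",287,228,.21)]:
    print(n,P(u,v,z).round(4))
bx=[P(u,v,.1) for u,v in [(65,266),(166,272),(161,349),(58,345)]]
print(np.mean(bx,0),[b.round(4) for b in bx])
BL,BR,FL,FR=P(255,47,.261),P(747,30,.261),P(268,362,.125),P(742,344,.125)
for a,b in((BL,BR),(FL,FR)): print(np.degrees(np.arctan2(*(a-b)[:2][::-1])),np.linalg.norm(a-b))
print(((BL+BR+FL+FR)/4).round(4))
```

```text
FL [0.4567 0.0412 0.125 ]
FR [ 0.465  -0.3919  0.125 ]
BL [0.7121 0.0463 0.261 ]
BR [ 0.72  -0.383  0.261]
grip [ 0.6021 -0.0539  0.17  ]
foot front [ 0.5882 -0.0546  0.08  ]
pullbot [0.4609 0.0208 0.18  ]
pulltop [0.562  0.0215 0.21  ]
[0.51415763 0.1846589  0.1       ] [array([0.5546, 0.2288, 0.1   ]), array([0.5471, 0.135 , 0.1   ]), array([0.4747, 0.14  , 0.1   ]), array([0.4802, 0.2349, 0.1   ])]
91.06255741088641 0.42938839659878
91.10278782700145 0.43314788278421357
[ 0.5884 -0.1719  0.193 ]
```

```bash
cat >> h.py <<'E'
YAW=np.radians(1.1); TILT=np.radians(40)
def Rt(yaw=YAW,tilt=TILT): return R.from_euler('z',yaw)*R.from_matrix([[1,0,0],[0,-1,0],[0,0,-1]])*R.from_euler('y',tilt)
def goto(p,yaw=YAW,tilt=TILT,cmd=None):
    "shift mm & turn/5deg from present pose to p"
    s=r.state(); R0=R.from_rotvec(s["eef_rot"])
    t=R0.inv().apply(np.asarray(p)-s["position"])*1000
    a=np.degrees((R0.inv()*Rt(yaw,tilt)).as_rotvec())/5
    print("goto",np.round(t,1),np.round(a,3))
E
python3 -c "
from h import *
goto([.486,.05,.44])"
```

```text
goto [ 457.3 -353.2 -246.3] [-1.782  7.868  4.858]
```

```bash
python3 -m crank '[[0,0,-40,0,0,0,-1],[0,0,-80,0,0,0,-1],[0,0,-120,0,0,0,-1],[0,0,-160,0,0,0,-1],[0,0,-200,0,0,0,-1],[30,-20,-246,0,0,0,-1],[60,-45,-246,0,0,0,-1],[90,-70,-246,-0.18,0.8,0.5,-1],[120,-93,-246,-0.36,1.6,1,-1],[150,-116,-246,-0.54,2.4,1.5,-1],[180,-140,-246,-0.72,3.2,2,-1],[210,-163,-246,-0.9,4,2.4,-1],[240,-186,-246,-1.08,4.8,2.9,-1],[270,-210,-246,-1.25,5.5,3.4,-1],[300,-233,-246,-1.42,6.3,3.9,-1],[330,-256,-246,-1.6,7.1,4.4,-1],[360,-280,-246,-1.782,7.868,4.858,-1],[400,-310,-246,-1.782,7.868,4.858,-1],[430,-330,-246,-1.782,7.868,4.858,-1],[457.3,-353.2,-246.3,-1.782,7.868,4.858,-1]]'
python3 - <<'E'
from h import *
goto([.486,.05,.44])
E
```

```text
clock: 1.82
position: [0.4761, 0.03, 0.4399]
eef_rot: [-2.947, -0.028, -1.075]
ft_force: [1.0, -1.5, -0.2]
opening: 0.0852
goto [  7.9 -19.8   6.6] [ 0.023 -0.013  0.002]
```

```bash
python3 -m crank '[[0,0,0,0,0,0,-1],[0,0,0,0,0,0,-1],[0,0,0,0,0,0,-1]]'
python3 - <<'E'
from h import *
c,K,T=wrist("w1"); cv2.imwrite("pics/w1b.png",cv2.resize(c,(800,600),interpolation=cv2.INTER_CUBIC)); goto([.486,.05,.44])
print(r.state()["position"])
E
```

```text
clock: 2.07
position: [0.4758, 0.0287, 0.4389]
eef_rot: [-2.948, -0.031, -1.069]
ft_force: [0.0, -1.3, -0.1]
opening: 0.0854
goto [  8.7 -22.5   6. ] [ 0.027  0.024 -0.007]
[0.47590513 0.02737093 0.43904139]
```

View pics/w1b.png

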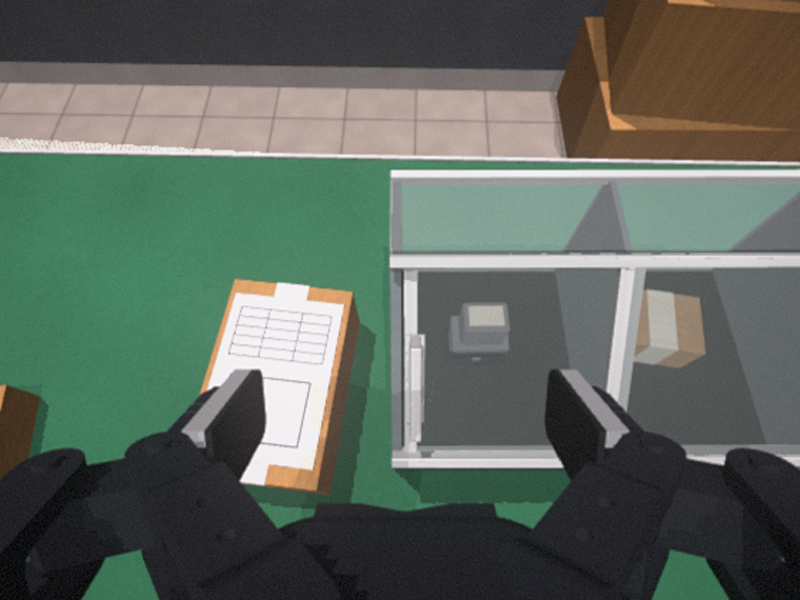

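View w1 (800x600): the roof back-left corner is at (391,172), the roof front-left corner at (390,257), and the front-track left corner at (392,465). The pull's outer edge runs from about (417,335) to (415,440). The stamp's grip top spans (468-508, 305-328), and the note box is partly hidden by the left finger.

Run:
```python
from h import *
c,K,T=load("w1"); P=lambda u,v,z:onz((u*.7,v*.7),K,T,z).round(4)
print("BLroof",P(391,172,.261)); print("FLtrack",P(392,459,.13),P(392,467,.12))
print("rooffrontL",P(391,255,.261)); 
for n,q in dict(gl=(468,306),gr=(505,305),gfr=(508,327),gfl=(468,329)).items(): print(n,P(*q,.17))
print("footfront",P(449,352,.08),P(509,351,.08))
O=np.array([.588,-.172,0]);Y=R.from_euler('z',1.1,degrees=True)
n=Y.apply([-.643,0,.766]);q0=O+Y.apply([-.125,0,.120])
for off in(30,38,43):
  for uv in((418,335),(415,440),(411,335),(408,440)):
    o,d=ray((uv[0]*.7,uv[1]*.7),K,T); p=o+d*((q0+n*off/1000-o)@n)/(d@n); print(off,uv,p.round(4),"case",Y.inv().apply(p-O).round(4))
# edges: box corners on paper
for q in((310,378),(303,447),):print("box",P(*q,.1))
print("proj O corners",[ (proj(O+Y.apply(p),K,T)/.7).round(0) for p in ([.125,.215,.261],[.036,.215,.255],[-.125,.215,.12])])
```

```text
BLroof [0.7107 0.046  0.261 ]
FLtrack [0.4614 0.0401 0.13  ] [0.4547 0.0401 0.12  ]
rooffrontL [0.6188 0.043  0.261 ]
gl [ 0.6115 -0.0358  0.17  ]
gr [ 0.6135 -0.0747  0.17  ]
gfr [ 0.5888 -0.0761  0.17  ]
gfl [ 0.5857 -0.0349  0.17  ]
footfront [ 0.5904 -0.0233  0.08  ] [ 0.5932 -0.0957  0.08  ]
30 (418, 335) [0.553  0.018  0.2378] case [-0.0313  0.1906  0.2378]
30 (415, 440) [0.4743 0.0183 0.1717] case [-0.1101  0.1924  0.1717]
30 (411, 335) [0.5529 0.0241 0.2378] case [-0.0314  0.1967  0.2378]
30 (408, 440) [0.4741 0.0248 0.1717] case [-0.1101  0.1989  0.1717]
38 (418, 335) [0.55   0.0182 0.2458] case [-0.0343  0.1909  0.2458]
38 (415, 440) [0.4729 0.0185 0.1811] case [-0.1114  0.1926  0.1811]
38 (411, 335) [0.5499 0.0241 0.2458] case [-0.0343  0.1968  0.2458]
38 (408, 440) [0.4728 0.0248 0.181 ] case [-0.1114  0.199   0.181 ]
43 (418, 335) [0.5482 0.0183 0.2507] case [-0.0361  0.191   0.2507]
43 (415, 440) [0.4721 0.0186 0.1869] case [-0.1122  0.1928  0.1869]
43 (411, 335) [0.5481 0.0242 0.2507] case [-0.0361  0.1969  0.2507]
43 (408, 440) [0.472  0.0248 0.1869] case [-0.1122  0.199   0.1869]
box [0.5497 0.1365 0.1   ]
box [0.4746 0.1361 0.1   ]
proj O corners [array([392., 174.]), array([390., 257.]), array([392., 463.])]
```

Case pose (0.588, -0.172, yaw 1.1°) reprojects to within 3 px. The pull is at case y≈0.195 (door about shut). Moving above the pull.

```bash
cat >> h.py <<'E'
O=np.array([.588,-.172,0]);Y=R.from_euler('z',YAW)
def case(x,y,z): return O+Y.apply([x,y,z])
def door(s,y,n): return case(-.125+.766*s-.643*n,y,.12+.643*s+.766*n)
E
python3 - <<'E'
from h import *
goto(door(.105,.195,.075));goto(door(.105,.195,.016))
E
```

```text
goto [-112.6    6.2  158.9] [ 0.027  0.024 -0.007]
goto [-112.4    6.   217.9] [ 0.027  0.024 -0.007]
```

```bash
python3 -m crank '[[-40,2,35,0,0,0,-1],[-75,4,70,0,0,0,-1],[-112,6,105,0,0,0,-1],[-112,6,140,0,0,0,-1],[-112,6,159,0,0,0,-1],[-112,6,159,0,0,0,-1],[-112,6,159,0,0,0,-1]]'
python3 - <<'E'
from h import *
goto(door(.105,.195,.016)); c,K,T=wrist("w2")
E
```

```text
clock: 2.7
position: [0.4919, 0.0199, 0.2438]
eef_rot: [-2.951, -0.02, -1.065]
ft_force: [-0.7, -0.2, -0.5]
opening: 0.0856
goto [ 0.7 -1.5 57.9] [ 0.044  0.066 -0.051]
```

View pics/w2.png

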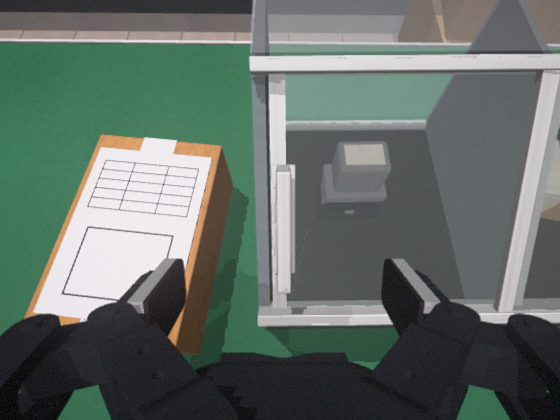

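The pull rib is at px (278-292, 165-292), centred between the fingers. The note box is visible with corners at (84,227), (173,235) and (64,294). Going down and gripping.

```bash
python3 -m crank '[[0,-1,20,0,0,0,-1],[0,-1,40,0,0,0,-1],[0,-1,58,0,0,0,-1],[0,-1,58,0,0,0,-1],[0,-1,58,0,0,0,1],[0,-1,58,0,0,0,1],[0,-1,58,0,0,0,1],[0,-1,58,0,0,0,1],[0,-1,58,0,0,0,1],[0,-1,58,0,0,0,1],[0,-1,58,0,0,0,1],[0,-1,58,0,0,0,1]]'
python3 - <<'E'
from h import *
s=r.state();print(s["opening"],s["ft_force"],Y.inv().apply(s["position"]-O))
c,K,T=load("w2"); P=lambda u,v,z:onz((u,v),K,T,z).round(4)
for q in((84,227),(173,235),(64,294)):print("box",P(*q,.1))
for q in((345,145),(384,143),(388,164),(344,166)):print("grip",Y.inv().apply(P(*q,.17)-O).round(4))
print("foot",[Y.inv().apply(P(*q,.08)-O).round(4) for q in((322,203),(386,199))])
E
```

```text
clock: 3.75
position: [0.5296, 0.0242, 0.2012]
eef_rot: [-2.948, -0.028, -1.071]
ft_force: [-0.1, -0.1, -0.6]
opening: -0.0001
-0.00012351601759695008 [-0.09460807 -0.10418673 -0.64616546] [-0.05463559  0.19732353  0.20119931]
box [0.5527 0.232  0.1   ]
box [0.545  0.1361 0.1   ]
box [0.4827 0.2329 0.1   ]
grip [0.0261 0.1346 0.17  ]
grip [0.0282 0.0977 0.17  ]
grip [0.005  0.0971 0.17  ]
grip [0.003  0.1375 0.17  ]
foot [array([0.0089, 0.1475, 0.08  ]), array([0.0137, 0.0722, 0.08  ])]
```

Run:
```python
from h import *
c,K,T=wrist("w3")
```

```text
(no output)
```

View pics/w3.png

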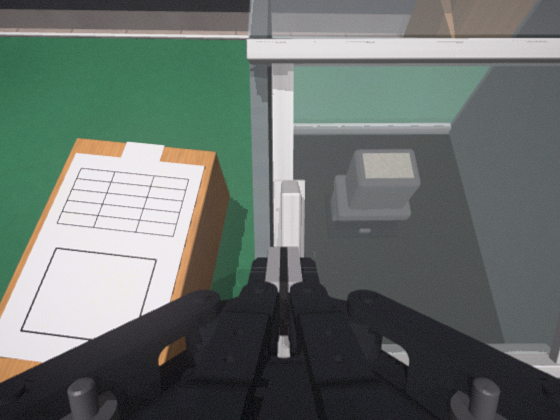

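Run:
```python
from h import *
im=[]
for k in("w1","w2","w3"):
    c,K,T=load(k)
    for n in(.0,.01,.02,.03,.038): print(k,n,[proj(door(s,y,n),K,T).round(0) for s,y in((.150,.195),(.060,.195))])
    p=proj(door(.105,.19,.02),K,T).astype(int); h=45 if k=="w1" else 90
    q=c[max(0,p[1]-h):p[1]+h,p[0]-h//2:p[0]+h//2]; im.append(cv2.resize(q,(266,532),interpolation=cv2.INTER_CUBIC)); print("crop origin",p[0]-h//2,max(0,p[1]-h),q.shape)
    print("track n",[ (proj(door(.2,.1,n),K,T)[1]).round(0) for n in(0,.015)])
cv2.imwrite("pics/rib.png",np.hstack(im))
```

```text
w1 0.0 [array([289., 225.]), array([288., 286.])]
w1 0.01 [array([289., 227.]), array([288., 290.])]
w1 0.02 [array([289., 230.]), array([289., 294.])]
w1 0.03 [array([289., 233.]), array([289., 298.])]
w1 0.038 [array([289., 235.]), array([289., 301.])]
crop origin 270 217 (90, 44, 3)
track n [np.float64(188.0), np.float64(191.0)]
w2 0.0 [array([280., 149.]), array([281., 258.])]
w2 0.01 [array([280., 150.]), array([281., 263.])]
w2 0.02 [array([280., 151.]), array([281., 268.])]
w2 0.03 [array([280., 153.]), array([281., 274.])]
w2 0.038 [array([280., 154.]), array([281., 279.])]
crop origin 242 122 (180, 90, 3)
track n [np.float64(78.0), np.float64(75.0)]
w3 0.0 [array([286., 160.]), array([286., 295.])]
w3 0.01 [array([286., 162.]), array([286., 303.])]
w3 0.02 [array([287., 164.]), array([286., 311.])]
w3 0.03 [array([287., 167.]), array([286., 321.])]
w3 0.038 [array([287., 169.]), array([287., 330.])]
crop origin 250 152 (180, 90, 3)
track n [np.float64(70.0), np.float64(66.0)]
```

View pics/rib.png

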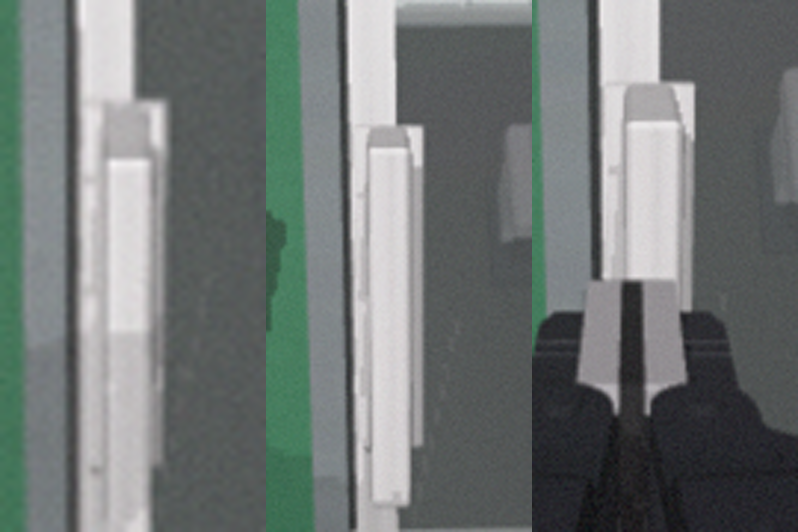

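The rib's outer top end is at w1 (291,243.6), w2 (284,172) and w3 (290.6,193), and its bottom end is at w2 (284,292). The fingers appear to have shut above the rib. I'll triangulate to confirm.

Run:
```python
from h import *
from scipy.optimize import least_squares
ob=[("w1",(291,243.6)),("w2",(284,172)),("w3",(290.6,193))]
L={k:load(k) for k,_ in ob}
f=lambda p:np.concatenate([proj(p,*L[k][1:])-uv for k,uv in ob])
p=least_squares(f,door(.14,.195,.03)).x
def sn(p):
    q=Y.inv().apply(p-O)-[-.125,0,.12]; return q[0]*.766+q[2]*.643,q[1],-q[0]*.643+q[2]*.766
print(p,np.round(sn(p),4),f(p).round(1))
_,K,T=L["w2"]
for n in(.01,.015,.02,.025,.03,.038):
    nn=Y.apply([-.643,0,.766]); res=[]
    for uv in((284,172),(284,292)):
        o,d=ray(uv,K,T); q=o+d*((door(0,0,n)-o)@nn)/(d@nn); res.append(np.round(sn(q)[:2],4))
    print(n,res)
```

```text
[0.5419809  0.0200144  0.23534134] [0.1375 0.1929 0.0352] [-0.2 -0.  -0.7  0.2  0.6 -0.2]
0.01 [array([0.1336, 0.1923]), array([0.0335, 0.1927])]
0.015 [array([0.1344, 0.1923]), array([0.0364, 0.1927])]
0.02 [array([0.1352, 0.1923]), array([0.0392, 0.1927])]
0.025 [array([0.136 , 0.1924]), array([0.0421, 0.1927])]
0.03 [array([0.1368, 0.1924]), array([0.0449, 0.1927])]
0.038 [array([0.1381, 0.1924]), array([0.0495, 0.1928])]
```

Run:
```python
from h import *
f=optics.grab_frame("wrist");K=f["intrinsics"];T=np.linalg.inv(f["hand_eye"])
for z in(0,-.019,-.04):print(z,proj([0,0,z],K,T),proj([0,.005,z],K,T),proj([.011,0,z],K,T))
cv2.imwrite("pics/w4.png",f["color"])
s=r.state();print(s["opening"],s["position"],s["ft_force"])
t=optics.grab_frame("top");cv2.imwrite("pics/t4.png",cv2.resize(t["color"][140:250,190:390],(800,440),interpolation=cv2.INTER_CUBIC))
```

```text
0 [282.40334803 238.68685402] [290.96855494 238.68981376] [282.39484285 220.67172147]
-0.019 [282.2988389  251.22625256] [291.77034037 251.22959824] [282.28766203 231.48365397]
-0.04 [282.15419014 268.58175412] [292.88007516 268.58565697] [282.13874536 246.50571596]
-0.00013722468504956333 [0.52956676 0.02424458 0.2010245 ] [ 0.42710727 -0.20926637  0.03313419]
```

View pics/w4.png

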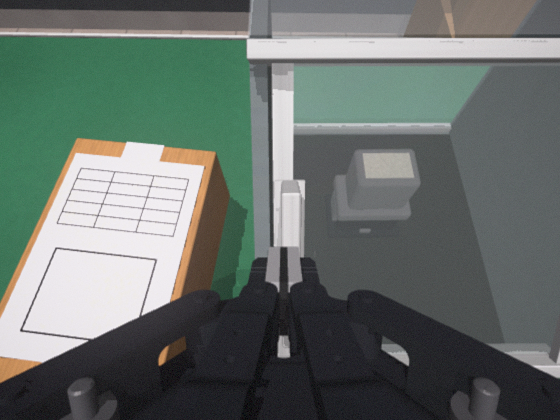

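The shut pads (row 247) appear about 30 mm behind where the TCP should project (row 220-239), so the fingers really did shut above the rib. I'll open them, go 20 mm deeper at the rib's measured centre (s 0.093, y 0.193), and close again.

```bash
python3 - <<'E'
from h import *
goto(door(.093,.193,-.004))
E
python3 -m crank '[[0,0,0,0,0,0,-1],[0,0,0,0,0,0,-1],[0,0,0,0,0,0,-1],[0,0,0,0,0,0,-1],[0,0,0,0,0,0,-1],[0,0,0,0,0,0,-1],[-6,2,0,0,0,0,-1],[-12,4,5,0,0,0,-1],[-12,4,10,0,0,0,-1],[-12,4,15,0,0,0,-1],[-12,4,18,0,0,0,-1],[-12,4,20,0,0,0,-1],[-12,4,20,0,0,0,-1]]'
python3 - <<'E'
from h import *
s=r.state();print(s["opening"],s["ft_force"]);goto(door(.093,.193,-.004))
E
```

```text
goto [-12.9   4.3  20.8] [0.014 0.018 0.004]
clock: 4.98
position: [0.5329, 0.0164, 0.1862]
eef_rot: [-2.945, -0.033, -1.053]
ft_force: [-0.6, -0.3, -0.3]
opening: 0.0853
0.08530574150666612 [-0.55756197 -0.27172717 -0.30295378]
goto [-5.8 -3.5  7.5] [-0.09   0.133  0.002]
```

```bash
python3 -m crank '[[0,0,0,0,0,0,-1],[0,0,0,0,0,0,-1],[0,0,0,0,0,0,1],[0,0,0,0,0,0,1],[0,0,0,0,0,0,1],[0,0,0,0,0,0,1],[0,0,0,0,0,0,1],[0,0,0,0,0,0,1],[0,0,0,0,0,0,1]]'
python3 - <<'E'
from h import *
s=r.state();print(s["opening"],s["ft_force"]);goto(door(.093,.193,-.004))
E
```

```text
clock: 5.73
position: [0.5325, 0.0165, 0.1863]
eef_rot: [-2.945, -0.033, -1.053]
ft_force: [0.5, 1.0, 0.0]
opening: 0.0006
0.0006402959830976902 [0.50313635 0.98325889 0.00838776]
goto [-5.5 -3.5  7.9] [-0.09   0.131  0.002]
```

Run:
```python
from h import *
s=r.state()
for k in("qpos","joint_torque","wrist_torque","position","ft_force"):print(k,s[k].round(3))
c,K,T=wrist("w5")
b=load("w3")[0]
# composite: w3 | w5 centre crops
cv2.imwrite("pics/cmp.png",cv2.resize(np.hstack([c[150:360,200:370]]),None,fx=2.8,fy=2.8,interpolation=cv2.INTER_CUBIC))
```

```text
qpos [-0.219  0.059  2.175  0.597  0.283  0.807]
joint_torque [ 4.0000e-03 -2.5209e+01 -2.1870e+01  5.6800e-01 -2.0840e+00  0.0000e+00]
wrist_torque [0.019 0.248 0.002]
position [0.532 0.016 0.186]
ft_force [0.503 0.983 0.008]
```

View pics/cmp.png

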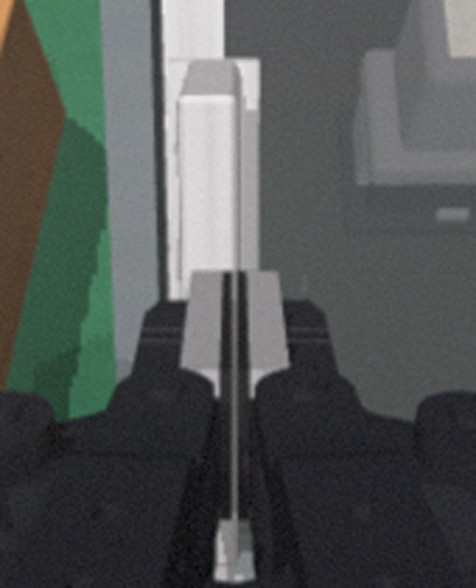

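w5 shows the pads shut above the rib again, and joint 5 at its lower limit (0.283). Depth from the open-pad spacing (198 px for 85.6 mm) puts the tips about 37 mm behind the reported TCP. I'll fit a small kinematic model so I can choose a reachable tilt.

```bash
cat >> h.py <<'E'
from scipy.optimize import least_squares
LIM=np.array([[-2.53,2.53],[-.77,2.02],[.04,2.7],[-1,4.14],[.28,2.66],[-3.11,3.11]])
def fk(q,L):
    h,l1,l2,l3=L; z=[0,0,1]
    A=R.from_euler('z',q[0])*R.from_euler('y',q[1]); p=np.array([0,0,h])+A.apply([0,0,l1])
    B=A*R.from_euler('y',q[2]); p=p+B.apply([0,0,l2])
    C=B*R.from_euler('z',q[3])*R.from_euler('y',q[4])*R.from_euler('z',q[5]); return p+C.apply([0,0,l3]),C
E
python3 - <<'E'
from h import *
s=r.state()
Q=[np.array([-1.25502088e+00,3.42658614e-01,1.52488186e+00,6e-05,1.27540801,-.14601824]),s["qpos"]]
Pp=[np.array([.23382404,-.46962043,.19310644]),s["position"]]
E=[[-3.05690612,-.718618072,0],s["eef_rot"]]
f=lambda L:np.concatenate([fk(q,L)[0]-p for q,p in zip(Q,Pp)])
o=least_squares(f,[.15,.41,.37,.3]);print(o.x,f(o.x).round(4))
for q,e in zip(Q,E): print((fk(q,o.x)[1].inv()*R.from_rotvec(e)).as_rotvec().round(3))
E
```

```text
[0.06368501 0.6382899  0.31410048 0.3953284 ] [-0.0741 -0.0192 -0.0154 -0.0033 -0.0704  0.0154]
[-0.     0.     1.571]
[0.    0.    1.571]
```

```bash
cat >> h.py <<'E'
def fk(q,L):
    h,l1,l2,l3,d=L
    A0=R.from_euler('z',q[0]); A=A0*R.from_euler('y',q[1]); p=np.array([0,0,h])+A0.apply([0,d,0])+A.apply([0,0,l1])
    B=A*R.from_euler('y',q[2]); p=p+B.apply([0,0,l2])
    C=B*R.from_euler('z',q[3])*R.from_euler('y',q[4])*R.from_euler('z',q[5]); return p+C.apply([0,0,l3]),C*R.from_euler('z',np.pi/2)
def ik(p,yaw,tilt,L,q0,free=False):
    g=Rt(yaw,tilt)
    def f(q):
        a,b=fk(q,L); return np.concatenate([(a-p)*10,(b.inv()*g).as_rotvec()])
    o=least_squares(f,np.clip(q0,LIM[:,0]+.01,LIM[:,1]-.01),bounds=(LIM[:,0],LIM[:,1])); return o.x,np.linalg.norm(o.fun[:3])/10,np.degrees(np.linalg.norm(o.fun[3:]))
E
python3 - <<'E'
from h import *
s=r.state()
Q=[np.array([-1.25502088e+00,3.42658614e-01,1.52488186e+00,6e-05,1.27540801,-.14601824]),s["qpos"]]
Pp=[np.array([.23382404,-.46962043,.19310644]),s["position"]]
f=lambda L:np.concatenate([fk(q,L)[0]-p for q,p in zip(Q,Pp)])
o=least_squares(f,[.15,.41,.37,.3,.07]);L=o.x;print(L,f(L).round(4)); print(fk(s["qpos"],L)[1].as_rotvec(),s["eef_rot"])
np.save("L.npy",L)
D=.037
def tip(p,tilt,D=D): # TCP so that fingertips (shut) at p
    return np.asarray(p)+Rt(YAW,tilt).apply([0,0,D])
for t in (15,20,25,30,35,40):
    T=np.radians(t); z=Rt(YAW,T).apply([0,0,1])
    G=case(.015,.118,.072+.082); row=[t]
    for nm,p in(("rib",tip(door(.093,.193,.012),T)),("stamp",G+z*(.019+D)),("box",np.array([.514,.185,.182])+z*(.019+D))):
        q,e,a=min((ik(p,YAW,T,L,q0) for q0 in (s["qpos"],[-.2,.2,2,0,.5,0],[-.2,.2,2,3.14,.5,-2])),key=lambda v:v[1]*100+v[2]); row+= [nm,round(e*1000,1),round(a,1),q.round(2)]
    print(row)
E
```

```text
[0.11839679 0.54623771 0.3512181  0.33731338 0.07748237] [ 0.001   0.0004 -0.0002 -0.0001 -0.0011  0.0002]
[-2.9451236  -0.03280312 -1.05282314] [-2.9451236  -0.03280312 -1.05282314]
[15, 'rib', np.float64(0.0), np.float64(0.0), array([-0.13,  0.24,  1.83,  0.05,  0.81,  1.39]), 'stamp', np.float64(0.0), np.float64(0.0), array([-0.25,  0.43,  1.71,  0.1 ,  0.75,  1.24]), 'box', np.float64(0.0), np.float64(0.0), array([ 0.23,  0.32,  1.8 , -0.08,  0.77,  1.83])]
[20, 'rib', np.float64(0.0), np.float64(0.0), array([-0.14,  0.21,  1.91,  0.09,  0.68,  1.35]), 'stamp', np.float64(0.0), np.float64(0.0), array([-0.26,  0.4 ,  1.78,  0.16,  0.63,  1.17]), 'box', np.float64(0.0), np.float64(0.0), array([ 0.24,  0.29,  1.87, -0.13,  0.64,  1.88])]
[25, 'rib', np.float64(0.0), np.float64(0.0), array([-0.15,  0.18,  1.98,  0.14,  0.56,  1.3 ]), 'stamp', np.float64(0.0), np.float64(0.0), array([-0.28,  0.38,  1.86,  0.26,  0.5 ,  1.07]), 'box', np.float64(0.0), np.float64(0.0), array([ 0.25,  0.27,  1.94, -0.2 ,  0.52,  1.96])]
[30, 'rib', np.float64(0.0), np.float64(0.0), array([-0.16,  0.15,  2.06,  0.22,  0.43,  1.21]), 'stamp', np.float64(0.0), np.float64(0.0), array([-0.29,  0.36,  1.93,  0.42,  0.38,  0.9 ]), 'box', np.float64(0.0), np.float64(0.0), array([ 0.27,  0.25,  2.  , -0.32,  0.4 ,  2.09])]
[35, 'rib', np.float64(0.0), np.float64(0.0), array([-0.18,  0.13,  2.13,  0.39,  0.3 ,  1.03]), 'stamp', np.float64(0.1), np.float64(0.2), array([-0.31,  0.35,  2.  ,  0.74,  0.28,  0.58]), 'box', np.float64(0.0), np.float64(0.0), array([ 0.28,  0.24,  2.07, -0.57,  0.28,  2.33])]
[40, 'rib', np.float64(1.0), np.float64(3.2), array([-0.23,  0.12,  2.17,  0.76,  0.28,  0.64]), 'stamp', np.float64(0.4), np.float64(2.2), array([-0.35,  0.35,  2.07,  1.29,  0.28,  0.  ]), 'box', np.float64(0.7), np.float64(2.8), array([ 0.33,  0.25,  2.1 , -1.  ,  0.28,  2.8 ])]
```

The model fits to 1 mm, and a 30° tilt works at the pull, the stamp and the box (j5 ≥ 0.38). Opening, backing off and re-tilting.

```bash
python3 -m crank '[[0,0,0,0,0,0,-1],[0,0,0,0,0,0,-1],[0,0,0,0,0,0,-1],[0,0,0,0,0,0,-1],[0,0,0,0,0,0,-1],[0,0,-20,0,0,0,-1],[0,0,-40,0,0,0,-1],[0,0,-60,0,-1,0,-1],[0,0,-60,0,-2,0,-1],[0,0,-60,0,-2,0,-1],[0,0,-60,0,-2,0,-1],[0,0,-60,0,-2,0,-1]]'
cat >> h.py <<'E'
TILT=np.radians(30); L=np.load("L.npy"); D=.037
def goto(p,yaw=YAW,back=D,tilt=TILT):
    "TCP shift/turn so that tool point `back` behind the TCP comes to p"
    s=r.state(); R0=R.from_rotvec(s["eef_rot"]); G=Rt(yaw,tilt)
    t=R0.inv().apply(np.asarray(p)+G.apply([0,0,back])-s["position"])*1000
    print("goto",np.round(t,1),np.round(np.degrees((R0.inv()*G).as_rotvec())/5,3))
E
python3 - <<'E'
from h import *
goto(door(.093,.193,.06));goto(door(.093,.193,.016));print(r.state()["ft_force"])
E
```

```text
clock: 6.78
position: [0.4938, 0.0159, 0.2312]
eef_rot: [-3.026, -0.036, -0.792]
ft_force: [-0.4, 0.4, -0.8]
opening: 0.0855
goto [-3.8 -3.  40.9] [-0.106  0.132  0.021]
goto [ 4.4 -2.6 84.2] [-0.106  0.132  0.021]
[-0.40357808  0.3630938  -0.75864072]
```

```bash
python3 -m crank '[[-4,-3,20,-0.1,0.13,0,-1],[-4,-3,41,-0.1,0.13,0,-1],[0,-3,60,-0.1,0.13,0,-1],[3,-3,74,-0.1,0.13,0,-1],[4.4,-2.6,84,-0.1,0.13,0,-1],[4.4,-2.6,84,-0.1,0.13,0,-1],[4.4,-2.6,84,-0.1,0.13,0,-1],[4.4,-2.6,84,-0.1,0.13,0,1],[4.4,-2.6,84,-0.1,0.13,0,1],[4.4,-2.6,84,-0.1,0.13,0,1],[4.4,-2.6,84,-0.1,0.13,0,1],[4.4,-2.6,84,-0.1,0.13,0,1],[4.4,-2.6,84,-0.1,0.13,0,1],[4.4,-2.6,84,-0.1,0.13,0,1],[4.4,-2.6,84,-0.1,0.13,0,1]]'
python3 - <<'E'
from h import *
s=r.state();print(s["opening"],s["ft_force"],s["qpos"].round(2));goto(door(.093,.193,.016));goto(door(.093,.193-.166,.016))
E
```

```text
clock: 8.03
position: [0.5393, 0.0194, 0.162]
eef_rot: [-3.031, -0.032, -0.813]
ft_force: [-4.0, -0.8, 5.4]
opening: 0.0084
0.008448422999258026 [-3.965517   -0.77418599  5.37478041] [-0.17  0.15  2.04  0.21  0.45  1.21]
goto [-1.5 -0.7  1.5] [ 0.012 -0.005  0.022]
goto [ -1.8 165.3   1.7] [ 0.012 -0.005  0.022]
```

Gripped (opening 8.4 mm), but with about 6.5 N of push-back along the tool. I'll regrip 8 mm further out, then slide.

```bash
python3 -m crank '[[0,0,0,0,0,0,-0.5],[0,0,0,0,0,0,-0.5],[0,0,0,0,0,0,-0.5],[-1,0,-8,0,0,0,-0.5],[-1,0,-8,0,0,0,-0.5],[-1,0,-8,0,0,0,1],[-1,0,-8,0,0,0,1],[-1,0,-8,0,0,0,1],[-1,0,-8,0,0,0,1],[-1,0,-8,0,0,0,1],[-1,0,-8,0,0,0,1]]'
python3 - <<'E'
from h import *
s=r.state();print(s["opening"],s["ft_force"]);goto(door(.093,.193,.016));goto(door(.093,.193-.166,.016))
E
```

```text
clock: 8.95
position: [0.5344, 0.0193, 0.1681]
eef_rot: [-3.031, -0.031, -0.812]
ft_force: [-2.8, 0.5, 3.2]
opening: 0.0084
0.008438376939244208 [-2.84260399  0.48368075  3.17959237]
goto [-0.2 -0.7  9.2] [0.011 0.002 0.021]
goto [ -0.5 165.3   9.4] [0.011 0.002 0.021]
```

```bash
python3 -m crank '[[0,8,0,0,0,0,1],[0,22,0,0,0,0,1],[0,38,0,0,0,0,1],[0,54,0,0,0,0,1],[0,70,0,0,0,0,1],[0,86,0,0,0,0,1],[0,102,0,0,0,0,1],[0,118,0,0,0,0,1],[0,134,0,0,0,0,1],[0,148,0,0,0,0,1],[0,158,0,0,0,0,1],[0,165,0,0,0,0,1],[0,165,0,0,0,0,1],[0,165,0,0,0,0,1]]'
python3 - <<'E'
from h import *
s=r.state();print(s["opening"],s["ft_force"],Y.inv().apply(s["position"]-O))
E
```

```text
clock: 10.12
position: [0.5382, -0.1464, 0.1682]
eef_rot: [-3.032, -0.029, -0.813]
ft_force: [6.1, -1.6, -5.2]
opening: 0.0085
0.008497415235908157 [ 6.13715904 -1.61370521 -5.21703272] [-0.04926676  0.02653247  0.16817444]
```

```bash
python3 -m crank '[[0,0,0,0,0,0,-0.3],[0,0,0,0,0,0,-0.3],[0,0,0,0,0,0,-0.3],[0,0,-20,0,0,0,-1],[0,0,-50,0,0,0,-1],[0,0,-85,0,0,0,-1],[0,-30,-110,0,0,0,-1],[0,-60,-130,0,0,0,-1],[0,-91,-140,0,0,0,-1],[0,-91,-140,0,0,0,-1],[0,-91,-140,0,0,0,-1]]'
python3 - <<'E'
from h import *
c,K,T=wrist("w6");cv2.imwrite("pics/w6b.png",cv2.resize(c,(800,600),interpolation=cv2.INTER_CUBIC))
s=r.state();print(s["ft_force"]);goto(case(.015,.118,.154),back=.056)
E
```

```text
clock: 11.03
position: [0.4658, -0.0543, 0.2905]
eef_rot: [-3.03, -0.037, -0.816]
ft_force: [0.4, -0.6, 0.2]
opening: 0.0857
[-0.54714573  0.15650541  0.5204552 ]
goto [ 48.7   1.1 241. ] [ 0.009 -0.009  0.042]
```

View pics/w6b.png

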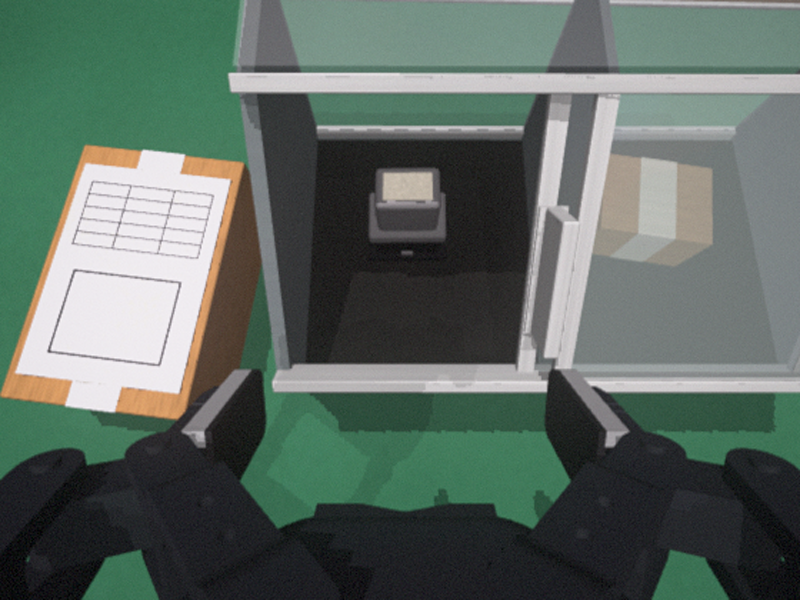

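w6: the door is open and the stamp unobstructed. The grip top spans (376-439, 168-205) and the lower front edge (370-446, 242). The box corners are (75,270), (181,281), (162,365) and (50,352).

Run:
```python
from h import *
c,K,T=load("w6");P=lambda u,v,z:onz((u*.7,v*.7),K,T,z)
g=[P(u,v,.17) for u,v in((376,168),(439,168),(440,205),(377,205))];print("grip",[Y.inv().apply(x-O).round(4) for x in g])
print("low",[Y.inv().apply(P(u,v,z)-O).round(4) for u,v,z in((370,242,.072),(446,242,.072),(370,242,.08),(446,242,.08))])
g=c.astype(int)
b=np.array([P(u,v,.1) for u,v in((75,270),(181,281),(162,365),(50,352))]);print("box",b.round(4),b.mean(0).round(4))
for i,j in((0,1),(3,2)):print("y dir",np.degrees(np.arctan2(*(b[i]-b[j])[[1,0]]))-90,np.linalg.norm(b[i]-b[j]))
for i,j in((0,3),(1,2)):print("x dir",np.degrees(np.arctan2(*(b[i]-b[j])[[1,0]])),np.linalg.norm(b[i]-b[j]))
# refine corners by cornerSubPix
gray=cv2.cvtColor(c,cv2.COLOR_BGR2GRAY)
q=np.float32([(75,270),(181,281),(162,365),(50,352)])*.7
q=cv2.cornerSubPix(gray,q.reshape(-1,1,2),(4,4),(-1,-1),(3,50,.01)).reshape(-1,2);print(q/.7)
b=np.array([onz(u,K,T,.1) for u in q]);print(b.mean(0).round(4))
for i,j in((0,1),(3,2)):print("y",np.degrees(np.arctan2(*(b[i]-b[j])[[1,0]]))-90,np.linalg.norm(b[i]-b[j]))
for i,j in((0,3),(1,2)):print("x",np.degrees(np.arctan2(*(b[i]-b[j])[[1,0]])),np.linalg.norm(b[i]-b[j]))
# grip top bright label
m=cv2.inRange(c,(100,100,100),(255,255,255))[110:150,260:312];ys,xs=np.nonzero(m)
print(len(xs)); 
if len(xs): rct=cv2.minAreaRect(np.c_[xs+260,ys+110].astype(np.float32));bp=cv2.boxPoints(rct);print([Y.inv().apply(onz(u,K,T,.17)-O).round(4) for u in bp], Y.inv().apply(onz(rct[0],K,T,.17)-O))
```

```text
grip [array([0.03  , 0.1411, 0.17  ]), array([0.0303, 0.0945, 0.17  ]), array([0.0004, 0.0942, 0.17  ]), array([1.000e-04, 1.398e-01, 1.700e-01])]
low [array([0.0107, 0.1518, 0.072 ]), array([0.0111, 0.081 , 0.072 ]), array([0.0075, 0.1512, 0.08  ]), array([0.0079, 0.0818, 0.08  ])]
box [[0.5528 0.2274 0.1   ]
 [0.5453 0.1359 0.1   ]
 [0.4743 0.1408 0.1   ]
 [0.4825 0.2332 0.1   ]] [0.5137 0.1843 0.1   ]
y dir -4.696416141546351 0.09180018887880904
y dir -5.120963703312356 0.09284056760365084
x dir -4.753144734547136 0.07051015296094269
x dir -3.917463159553438 0.07120461810523517
[[ 74.3575   269.21255 ]
 [179.9449   282.3069  ]
 [158.19691  364.88162 ]
 [ 47.642723 351.04883 ]]
[0.5138 0.186  0.1   ]
y -5.854826960433854 0.09194193252433815
y -5.614526308478631 0.09191322151256427
x -5.88021389350052 0.07060175511957491
x -5.904440784835793 0.07021628813990605
959
[array([0.0284, 0.1402, 0.17  ]), array([0.0286, 0.0959, 0.17  ]), array([-0.0013,  0.0963,  0.17  ]), array([-0.0016,  0.1396,  0.17  ])] [0.01334148 0.11801666 0.17      ]
```

Box: centre (0.5138, 0.186), yaw -5.8°, measured 70.4 x 91.9 mm (70 x 92 given). Stamp: case (0.015, 0.118), yaw about that of the case. Approaching along the tool axis.

```bash
python3 -m crank '[[16,0,20,0,0,0,-1],[32,1,45,0,0,0,-1],[48.7,1,75,0,0,0.04,-1],[48.7,1,100,0,0,0.04,-1],[48.7,1,125,0,0,0.04,-1],[48.7,1,145,0,0,0.04,-1],[48.7,1,165,0,0,0.04,-1],[48.7,1,180,0,0,0.04,-1],[48.7,1,195,0,0,0.04,-1],[48.7,1,207,0,0,0.04,-1],[48.7,1,218,0,0,0.04,-1],[48.7,1,228,0,0,0.04,-1],[48.7,1,235,0,0,0.04,-1],[48.7,1,241,0,0,0.04,-1],[48.7,1,241,0,0,0.04,-1],[48.7,1,241,0,0,0.04,-1]]'
python3 - <<'E'
from h import *
s=r.state();print(s["ft_force"]);goto(case(.015,.118,.154),back=.056);wrist("w7")
E
```

```text
clock: 12.42
position: [0.6286, -0.054, 0.105]
eef_rot: [-3.03, -0.026, -0.811]
ft_force: [-0.3, -0.3, -0.2]
opening: 0.0855
[-0.27997062 -0.3168401  -0.18267624]
goto [ 0.4 -0.8 -0.4] [ 0.01   0.004 -0.022]
```

View pics/w7.png

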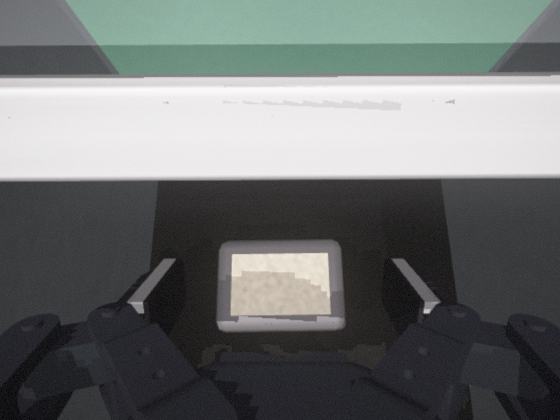

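The grip top is at (218-344, 240-330), centred between the pads (column 281 against a pad midpoint of 283). Closing.

```bash
python3 - <<'E'
from h import *
c,K,T=load("w7")
g=[Y.inv().apply(onz(q,K,T,.17)-O).round(4) for q in((218,240),(342,240),(345,330),(217,330))];print(g,np.mean(g,0))
E
python3 -m crank '[[0,0,0,0,0,0,1],[0,0,0,0,0,0,1],[0,0,0,0,0,0,1],[0,0,0,0,0,0,1],[0,0,0,0,0,0,1],[0,0,0,0,0,0,1],[0,0,0,0,0,0,1],[0,0,0,0,0,0,1],[0,0,0,0,0,0,1]]'
```

```text
[array([0.0312, 0.1418, 0.17  ]), array([0.0311, 0.0942, 0.17  ]), array([-0.0014,  0.0947,  0.17  ]), array([-0.0013,  0.1405,  0.17  ])] [0.0149 0.1178 0.17  ]
clock: 13.22
position: [0.6287, -0.0539, 0.1052]
eef_rot: [-3.03, -0.026, -0.812]
ft_force: [-1.9, 0.4, 4.2]
opening: 0.0478
```

```bash
python3 - <<'E'
from h import *
s=r.state();R0=R.from_rotvec(s["eef_rot"]);p=R0.inv().apply(case(.0149,.1178,.072)-s["position"]);rel=(R0.inv()*Y)
np.savez("held.npz",p=p,rel=rel.as_rotvec());print(p,rel.as_rotvec())
E
cat >> h.py <<'E'
def gostamp(p,yaw):
    "shift/turn that brings the held stamp's foot centre to p, upright, at yaw"
    h=np.load("held.npz"); s=r.state(); R0=R.from_rotvec(s["eef_rot"]); G=R.from_euler('z',yaw)*R.from_rotvec(h["rel"]).inv()
    t=R0.inv().apply(np.asarray(p)-G.apply(h["p"])-s["position"])*1000
    print("stamp",np.round(t,1),np.round(np.degrees((R0.inv()*G).as_rotvec())/5,3))
def stamppose():
    h=np.load("held.npz"); s=r.state(); R0=R.from_rotvec(s["eef_rot"]); A=R0*R.from_rotvec(h["rel"])
    print("foot at",(s["position"]+R0.apply(h["p"])).round(4),"zyx",A.as_euler('zyx',degrees=True).round(2),"F",s["ft_force"].round(1),"open",round(s["opening"],4))
E
python3 -m crank '[[1,0,-2,0,0,0,1],[3,0,-5,0,0,0,1],[3,0,-10,0,0,0,1],[3,0,-20,0,0,0,1],[3,0,-32,0,0,0,1],[3,0,-46,0,0,0,1],[3,0,-62,0,0,0,1],[3,0,-80,0,0,0,1],[3,0,-100,0,0,0,1],[3,0,-120,0,0,0,1],[3,0,-140,0,0,0,1],[3,0,-160,0,0,0,1],[3,0,-180,0,0,0,1],[3,0,-200,0,0,0,1],[3,0,-212,0,0,0,1],[3,0,-220,0,0,0,1],[3,0,-220,0,0,0,1]]'
python3 - <<'E'
from h import *
stamppose(); B=np.array([.5138,.186,.1]); gostamp(B+[0,0,.15],np.radians(-5.8)); gostamp(B+[0,0,.015],np.radians(-5.8))
E
```

```text
[-0.04090757 -0.00049435  0.01470791] [-3.03391955  0.00314029 -0.81321047]
clock: 14.63
position: [0.5209, -0.056, 0.2991]
eef_rot: [-3.03, -0.026, -0.817]
ft_force: [0.6, -0.3, -0.7]
opening: 0.0473
foot at [ 0.493  -0.056   0.2659] zyx [ 1.07 -0.15 -0.08] F [ 0.6 -0.3 -0.7] open 0.0473
stamp [  13.5 -238.3   25.9] [-0.676 -0.031  1.197]
stamp [ -54.3 -238.4  142.6] [-0.676 -0.031  1.197]
```

```bash
python3 -m crank '[[2,-15,2,0,0,0,1],[4,-40,5,-0.1,0,0.2,1],[6,-70,8,-0.2,0,0.35,1],[8,-100,12,-0.3,0,0.5,1],[10,-130,16,-0.4,0,0.7,1],[12,-160,20,-0.5,0,0.85,1],[13,-190,23,-0.6,0,1,1],[13.5,-215,26,-0.676,-0.03,1.197,1],[13.5,-230,26,-0.676,-0.03,1.197,1],[13.5,-238,26,-0.676,-0.03,1.197,1],[0,-238,50,-0.676,-0.03,1.197,1],[-15,-238,75,-0.676,-0.03,1.197,1],[-30,-238,101,-0.676,-0.03,1.197,1],[-42,-238,122,-0.676,-0.03,1.197,1],[-49,-238,134,-0.676,-0.03,1.197,1],[-54,-238,142,-0.676,-0.03,1.197,1],[-54,-238,142,-0.676,-0.03,1.197,1],[-54,-238,142,-0.676,-0.03,1.197,1]]'
python3 - <<'E'
from h import *
stamppose(); B=np.array([.5138,.186,.1]); gostamp(B+[0,0,.015],np.radians(-5.8)); c,K,T=wrist("w8")
f=optics.grab_frame("scene");cv2.imwrite("pics/s8.png",f["color"])
a=c[100:400,60:500]; b=cv2.resize(f["color"][190:320,180:310],(300,300),interpolation=cv2.INTER_CUBIC)
cv2.imwrite("pics/c8.png",np.hstack([a,b]))
E
```

```text
clock: 16.13
position: [0.5416, 0.1823, 0.1472]
eef_rot: [3.007, -0.156, 0.801]
ft_force: [-0.1, 0.3, -1.7]
opening: 0.0475
foot at [0.5137 0.1857 0.1141] zyx [-5.8   0.18  0.07] F [-0.1  0.3 -1.7] open 0.0475
stamp [ 0.5 -0.3 -0.9] [-0.009  0.036 -0.004]
```

View pics/c8.png

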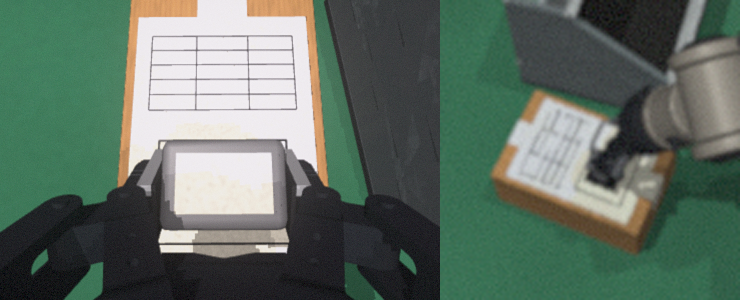

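The held stamp is over the box. In full-frame pixels the box corners are at about (218,240), (345,240), (219,344) and (350,344), and the grip top spans (222-348, 242-329).

Run:
```python
from h import *
c,K,T=load("w8")
g=cv2.cvtColor(c,cv2.COLOR_BGR2GRAY)
b=np.array([onz(q,K,T,.1) for q in((218,240),(345,240),(350,344),(219,344))]);print(b.round(4),b.mean(0))
print([np.linalg.norm(b[i]-b[j]).round(4) for i,j in((0,1),(3,2),(0,3),(1,2))],np.degrees(np.arctan2(*(b[0]-b[1])[[1,0]]))-90,np.degrees(np.arctan2(*(b[3]-b[2])[[1,0]]))-90)
t=np.array([onz(q,K,T,.212) for q in((222,242),(348,242),(348,329),(221,329))]);print(t.round(4),t.mean(0))
```

```text
[[0.5534 0.2285 0.1   ]
 [0.5438 0.1365 0.1   ]
 [0.4736 0.1437 0.1   ]
 [0.4826 0.2315 0.1   ]] [0.51334382 0.185063   0.1       ]
[np.float64(0.0925), np.float64(0.0882), np.float64(0.0708), np.float64(0.0707)] -5.9021521101510785 -5.885539478731644
[[0.5319 0.2064 0.212 ]
 [0.5269 0.1583 0.212 ]
 [0.4957 0.1631 0.212 ]
 [0.5004 0.2085 0.212 ]] [0.51373009 0.18411362 0.212     ]
```

Box and stamp agree within about 1 mm. Pressing straight down (tool direction -0.5, 0, 0.866).

```bash
python3 -c "
from h import *
s=r.state();print(R.from_rotvec(s['eef_rot']).inv().apply([0,0,-1]))"
python3 -m crank '[[-2,0,3.5,0,0,0,1],[-4,0,6.9,0,0,0,1],[-6,0,10.4,0,0,0,1],[-7,0,12.1,0,0,0,1],[-8,0,13.9,0,0,0,1],[-9,0,15.6,0,0,0,1],[-10,0,17.3,0,0,0,1],[-11,0,19.1,0,0,0,1],[-11.5,0,19.9,0,0,0,1],[-12,0,20.8,0,0,0,1],[-12,0,20.8,0,0,0,1],[-12,0,20.8,0,0,0,1]]'
python3 -c "
from h import *
stamppose()"
```

```text
[-0.49947895  0.00200618  0.8663237 ]
clock: 17.23
position: [0.5416, 0.1827, 0.124]
eef_rot: [3.007, -0.155, 0.804]
ft_force: [-6.0, -0.0, 8.2]
opening: 0.0476
foot at [0.5137 0.1861 0.0908] zyx [-5.76  0.08  0.08] F [-6.  -0.   8.2] open 0.0476
```

Force is up 8 N with the cap at about 9 mm. There is a -6 N side load, so I'll continue to the bottom with a 0.5 mm side relief.

```bash
python3 -m crank '[[-0.7,0,0.6,0,0,0,1],[-1.2,0,1.5,0,0,0,1],[-1.7,0,2.3,0,0,0,1],[-2.2,0,2.8,0,0,0,1],[-2.2,0,2.8,0,0,0,1]]'
python3 -c "
from h import *
stamppose()"
```

```text
clock: 17.65
position: [0.5418, 0.1829, 0.1216]
eef_rot: [3.006, -0.154, 0.807]
ft_force: [-5.9, -1.7, 13.4]
opening: 0.0477
foot at [0.514  0.1862 0.0884] zyx [-5.73 -0.05  0.08] F [-5.9 -1.7 13.4] open 0.0477
```

```bash
python3 -m crank '[[-0.5,0,0.9,0,0,0,1],[-0.75,0,1.3,0,0,0,1],[-0.75,0,1.3,0,0,0,1]]'
python3 -c "
from h import *
stamppose()"
```

```text
clock: 17.9
position: [0.5429, 0.183, 0.1217]
eef_rot: [3.006, -0.153, 0.812]
ft_force: [-9.2, -2.3, 21.1]
opening: 0.0471
foot at [0.5151 0.1864 0.0884] zyx [-5.7  -0.22  0.09] F [-9.2 -2.3 21.1] open 0.0471
```

Bottomed: z has stopped at a 12 mm stroke and force has risen to 21 N. Lifting straight up.

```bash
python3 -m crank '[[0.5,0,-0.9,0,0,0,1],[1.5,0,-2.6,0,0,0,1],[3,0,-5.2,0,0,0,1],[5,0,-8.7,0,0,0,1],[7,0,-12.1,0,0,0,1],[9,0,-15.6,0,0,0,1],[12,0,-20.8,0,0,0,1],[17,0,-29.4,0,0,0,1],[25,0,-43.3,0,0,0,1],[35,0,-60.6,0,0,0,1],[50,0,-86.6,0,0,0,1],[65,0,-112.6,0,0,0,1],[80,0,-138.6,0,0,0,1],[87,0,-151,0,0,0,1],[87,0,-151,0,0,0,1],[87,0,-151,0,0,0,1]]'
python3 - <<'E'
from h import *
stamppose(); c,K,T=wrist("w9")
gostamp(case(-.095,.118,.265),YAW);gostamp(case(.0149,.1178,.075),YAW)
cv2.imwrite("pics/w9b.png",cv2.resize(c,(800,600),interpolation=cv2.INTER_CUBIC))
E
```

```text
clock: 19.23
position: [0.5407, 0.1825, 0.2919]
eef_rot: [3.008, -0.155, 0.801]
ft_force: [-0.7, -1.2, -2.0]
opening: 0.0472
foot at [0.5127 0.186  0.2588] zyx [-5.78  0.2   0.1 ] F [-0.7 -1.2 -2. ] open 0.0472
stamp [  6.7 239.1  -5.1] [ 0.683  0.067 -1.195]
stamp [  7.4 225.9 214. ] [ 0.683  0.067 -1.195]
```

View pics/w9b.png

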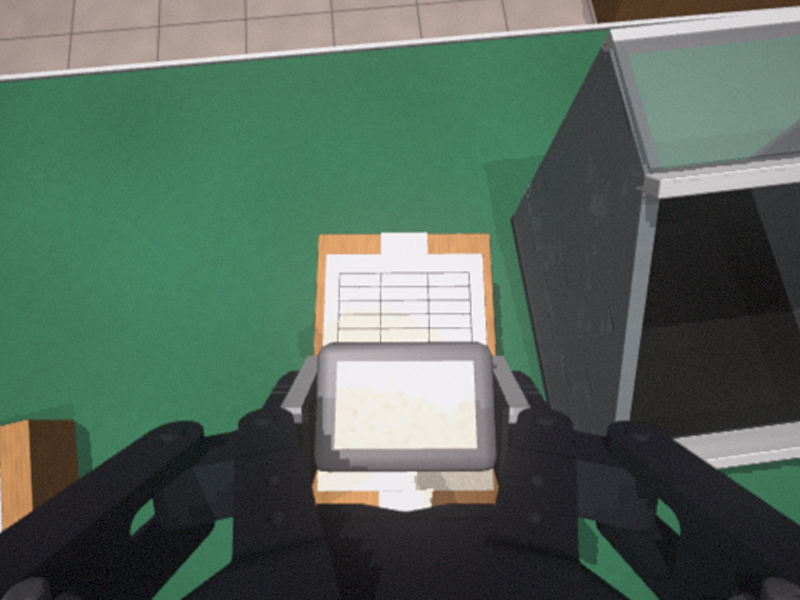

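The stamp is unchanged in the grip (grip top 222-347, 240-330 in full-frame px, as before); the print is still hidden beneath it. Carrying it back in front of the compartment.

```bash
python3 -m crank '[[1,15,-1,0,0,0,1],[2,40,-1,0.1,0,-0.2,1],[3,70,-2,0.2,0,-0.4,1],[4,100,-3,0.3,0,-0.6,1],[5,130,-4,0.4,0,-0.8,1],[6,160,-5,0.5,0,-0.95,1],[6.7,190,-5,0.6,0.03,-1.1,1],[6.7,215,-5,0.683,0.067,-1.195,1],[6.7,232,-5,0.683,0.067,-1.195,1],[6.7,239,-5,0.683,0.067,-1.195,1],[6.7,239,-5,0.683,0.067,-1.195,1],[6.7,239,-5,0.683,0.067,-1.195,1]]'
python3 - <<'E'
from h import *
stamppose(); c,K,T=wrist("w10"); q=proj([.5138,.186,.1],K,T);print(q)
x0,y0=max(0,int(q[0])-75),max(0,int(q[1])-80)
cv2.imwrite("pics/w10c.png",cv2.resize(c[y0:y0+160,x0:x0+160],(640,640)[:2],interpolation=cv2.INTER_CUBIC)[:600]);print(x0,y0)
gostamp(case(.0149,.1178,.0737),YAW)
E
```

```text
clock: 20.28
position: [0.5194, -0.0553, 0.2983]
eef_rot: [-3.028, -0.024, -0.812]
ft_force: [0.3, -0.6, -2.0]
opening: 0.0472
foot at [ 0.4913 -0.0552  0.2651] zyx [ 1.05 -0.03  0.11] F [ 0.3 -0.6 -2. ] open 0.0472
[ 76.46702809 268.8418166 ]
1 188
stamp [ -1.6   1.4 220.7] [-0.018 -0.012 -0.006]
```

View pics/w10c.png

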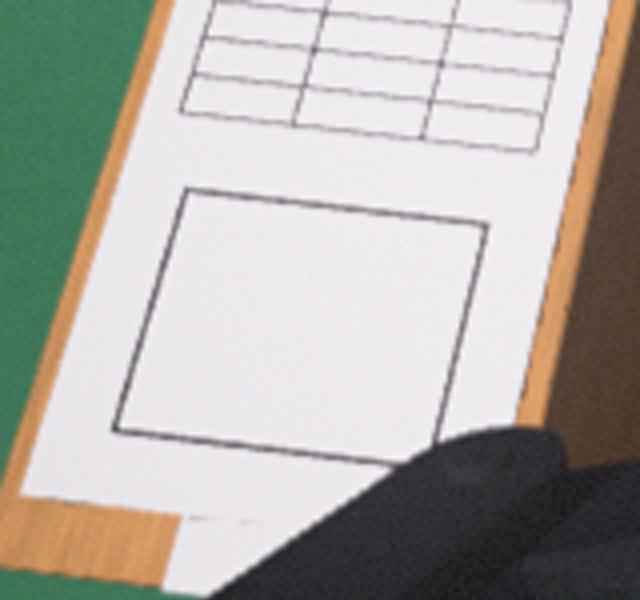

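No print is visible inside the box. I'll compare it with the picture from before pressing, to tell a faint print from an unrendered one.

Run:
```python
from h import *
B=np.array([.5138,.186,.1]);Z=R.from_euler('z',-5.8,degrees=True)
src=np.float32([[0,0],[0,80],[60,80],[60,0]])
for k in("w6","w10"):
    c,K,T=load(k); px=np.float32([proj(B+Z.apply([(a-30)/1000,(b-40)/1000,0]),K,T) for a,b in src])
    w=cv2.warpPerspective(c,cv2.getPerspectiveTransform(px,src),(60,80)).astype(float)
    print(k,w.mean((0,1)).round(1),w.std((0,1)).round(1),w[18:62,10:50].mean().round(1),w[:8].mean().round(1))
```

```text
w6 [238.2 234.6 238.2] [1.1 1.1 1. ] 237.1 237.9
w10 [237.2 233.5 237.2] [1.3 1.3 1.2] 236.1 236.9
```

The paper inside the box is uniform before and after, so prints don't seem to be rendered. The stroke evidence is clear: a hard stop at 11.6 mm or more, with force rising from 13 to 21 N and no further travel. I won't stamp twice. Putting the stamp back.

```bash
python3 -m crank '[[-1,1,10,0,0,0,1],[-1.6,1.4,30,0,0,0,1],[-1.6,1.4,52,0,0,0,1],[-1.6,1.4,75,0,0,0,1],[-1.6,1.4,98,0,0,0,1],[-1.6,1.4,120,0,0,0,1],[-1.6,1.4,142,0,0,0,1],[-1.6,1.4,162,0,0,0,1],[-1.6,1.4,180,0,0,0,1],[-1.6,1.4,195,0,0,0,1],[-1.6,1.4,206,0,0,0,1],[-1.6,1.4,214,0,0,0,1],[-1.6,1.4,218,0,0,0,1],[-1.6,1.4,218,0,0,0,1],[-1.6,1.4,218,0,0,0,1]]'
python3 -c "
from h import *
stamppose();gostamp(case(.0149,.1178,.0725),YAW)"
```

```text
clock: 21.58
position: [0.6282, -0.0548, 0.1109]
eef_rot: [-3.028, -0.026, -0.817]
ft_force: [0.7, -0.2, -2.0]
opening: 0.0473
foot at [ 0.6003 -0.0548  0.0776] zyx [ 1.12 -0.2   0.03] F [ 0.7 -0.2 -2. ] open 0.0473
stamp [-2.2 -0.8  4.8] [-0.007 -0.04   0.001]
```

```bash
python3 -m crank '[[-1.2,0,2,0,0,0,1],[-2,0,3.5,0,0,0,1],[-2.4,0,4.3,0,0,0,1],[-2.4,0,4.3,0,0,0,1]]'
python3 -c "
from h import *
stamppose()"
```

```text
clock: 21.92
position: [0.6283, -0.0552, 0.1059]
eef_rot: [-3.028, -0.025, -0.818]
ft_force: [-1.1, 0.0, -1.1]
opening: 0.0473
foot at [ 0.6003 -0.0552  0.0727] zyx [ 1.09 -0.21  0.03] F [-1.1  0.  -1.1] open 0.0473
```

Just touching. Release, back off along the tool axis, and check.

```bash
python3 -m crank '[[0,0,0,0,0,0,0.2],[0,0,0,0,0,0,-0.2],[0,0,0,0,0,0,-0.6],[0,0,0,0,0,0,-1],[0,0,0,0,0,0,-1],[0,0,0,0,0,0,-1],[0,0,0,0,0,0,-1],[0,0,-6,0,0,0,-1],[0,0,-20,0,0,0,-1],[0,0,-40,0,0,0,-1],[0,0,-70,0,0,0,-1],[0,0,-100,0,0,0,-1],[0,0,-130,0,0,0,-1],[0,0,-160,0,0,0,-1],[0,0,-190,0,0,0,-1],[0,0,-220,0,0,0,-1],[-30,0,-235,0,0,0,-1],[-49,0,-241,0,0,0,-1],[-49,0,-241,0,0,0,-1]]'
python3 - <<'E'
from h import *
c,K,T=wrist("w11");cv2.imwrite("pics/w11b.png",cv2.resize(c,(800,600),interpolation=cv2.INTER_CUBIC))
goto(door(.093,.027,.085));goto(door(.093,.027,.024))
E
```

```text
clock: 23.5
position: [0.4615, -0.0573, 0.2892]
eef_rot: [-3.029, -0.026, -0.816]
ft_force: [0.4, 0.2, -1.1]
opening: 0.0853
goto [-10.3  89.3  83.1] [ 0.022 -0.048 -0.032]
goto [  0.   89.2 143.2] [ 0.022 -0.048 -0.032]
```

View pics/w11b.png

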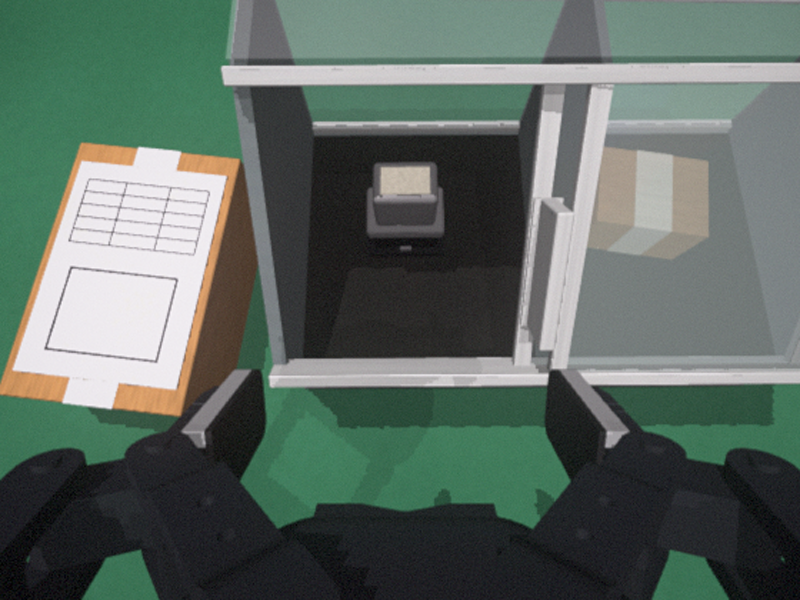

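w11: the stamp stands upright at the same spot (grip top 375-437, 163-197) and the pull is at (540-570, 200-350). Now gripping the pull again.

```bash
python3 -m crank '[[-3,25,10,0,0,0,-1],[-6,55,30,0,0,0,-1],[-10,80,55,0,0,0,-1],[-10,89,75,0,-0.05,0,-1],[-10,89,83,0,-0.05,0,-1],[-6,89,105,0,-0.05,0,-1],[-3,89,125,0,-0.05,0,-1],[0,89,137,0,-0.05,0,-1],[0,89,143,0,-0.05,0,-1],[0,89,143,0,-0.05,0,-1],[0,89,143,0,-0.05,0,1],[0,89,143,0,-0.05,0,1],[0,89,143,0,-0.05,0,1],[0,89,143,0,-0.05,0,1],[0,89,143,0,-0.05,0,1],[0,89,143,0,-0.05,0,1],[0,89,143,0,-0.05,0,1],[0,89,143,0,-0.05,0,1]]'
python3 - <<'E'
from h import *
s=r.state();print(s["opening"],s["ft_force"],Y.inv().apply(s["position"]-O));goto(door(.093,.193,.024))
E
```

```text
clock: 25.05
position: [0.5381, -0.1458, 0.1662]
eef_rot: [-3.031, -0.026, -0.811]
ft_force: [-5.1, -0.4, 5.1]
opening: 0.0082
0.008213857712909377 [-5.13125303 -0.41176697  5.13202237] [-0.04943582  0.02710956  0.16617726]
goto [  -1.4 -165.9   -0.8] [ 0.013  0.008 -0.017]
```

```bash
python3 -m crank '[[0,-8,0,0,0,0,1],[0,-22,-1,0,0,0,1],[0,-38,-1,0,0,0,1],[0,-54,-1,0,0,0,1],[0,-70,-1,0,0,0,1],[0,-86,-1,0,0,0,1],[0,-102,-1,0,0,0,1],[0,-118,-1,0,0,0,1],[0,-134,-1,0,0,0,1],[0,-148,-1,0,0,0,1],[-1,-158,-1,0,0,0,1],[-1.4,-163,-1,0,0,0,1],[-1.4,-165,-1,0,0,0,1],[-1.4,-166,-1,0,0,0,1],[-1.4,-166,-1,0,0,0,1]]'
python3 - <<'E'
from h import *
s=r.state();print(s["opening"],s["ft_force"],Y.inv().apply(s["position"]-O))
E
```

```text
clock: 26.3
position: [0.534, 0.0202, 0.1662]
eef_rot: [-3.03, -0.026, -0.811]
ft_force: [4.2, 1.6, -0.6]
opening: 0.0083
0.008299433776225008 [ 4.17842463  1.63742758 -0.60325929] [-0.05026833  0.19316123  0.16619803]
```

```bash
for i in 1 2; do python3 -m crank '[[0,-1,0,0,0,0,1],[0,-2,0,0,0,0,1],[0,-3,0,0,0,0,1],[0,-3,0,0,0,0,1]]'
python3 - <<'E'
from h import *
s=r.state();print(s["opening"],s["ft_force"].round(1),Y.inv().apply(s["position"]-O).round(4))
E
done
```

```text
clock: 26.63
position: [0.534, 0.023, 0.1662]
eef_rot: [-3.03, -0.025, -0.812]
ft_force: [4.6, -1.0, -0.1]
opening: 0.0083
0.008253386906529502 [ 4.6 -1.  -0.1] [-0.0503  0.196   0.1662]
clock: 26.97
position: [0.5341, 0.0232, 0.1662]
eef_rot: [-3.034, -0.025, -0.813]
ft_force: [0.7, -21.6, 0.4]
opening: 0.0084
0.008397218817278186 [  0.7 -21.6   0.4] [-0.0502  0.1962  0.1662]
```

End stop felt (21 N), so the door is shut. Release, back off and check.

```bash
python3 -m crank '[[0,0,0,0,0,0,0.4],[0,0,0,0,0,0,-0.2],[0,0,0,0,0,0,-0.6],[0,0,0,0,0,0,-1],[0,3,0,0,0,0,-1],[0,3,0,0,0,0,-1],[0,3,0,0,0,0,-1],[0,3,-15,0,0,0,-1],[0,3,-40,0,0,0,-1],[0,3,-75,0,0,0,-1],[0,3,-110,0,0,0,-1],[0,60,-160,0,0,0,-1],[0,90,-200,0,0,0,-1],[0,90,-200,0,0,0,-1]]'
python3 - <<'E'
from h import *
c,K,T=wrist("w12");cv2.imwrite("pics/w12b.png",cv2.resize(c,(800,600),interpolation=cv2.INTER_CUBIC))
s=r.state();print(s["clock"],s["ft_force"])
print([proj(door(t,y,.0355),K,T)/.7 for t in(.048,.138) for y in (.193,.196)])
E
```

```text
clock: 28.13
position: [0.4343, -0.0646, 0.3405]
eef_rot: [-3.029, -0.032, -0.812]
ft_force: [1.1, -1.3, 0.1]
opening: 0.0853
28.1833 [ 1.13162049 -2.95719485  5.9345523 ]
[array([296.16066022, 324.11286714]), array([292.2435574 , 324.10390912]), array([283.48930242, 208.09441332]), array([279.10623577, 208.08490433])]
```

View pics/w12b.png

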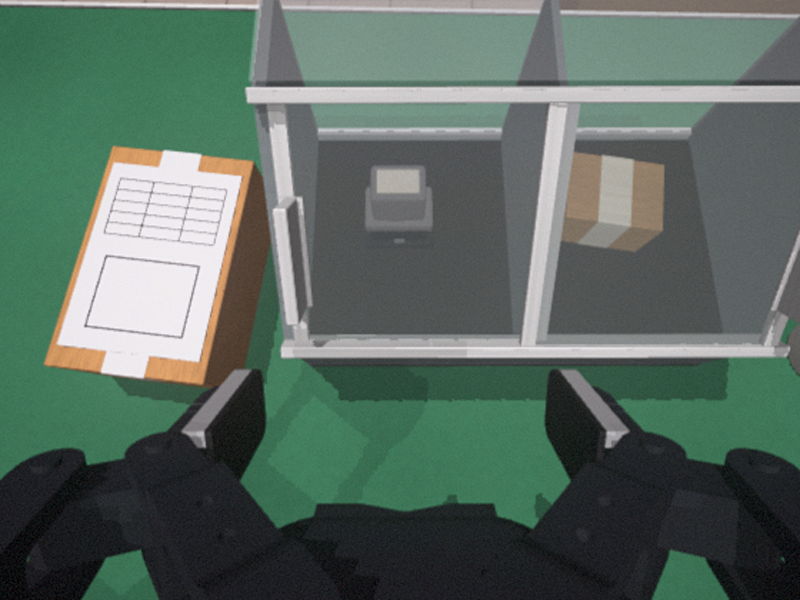

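w12: the left door is shut (pull at 280-310, 198-325), the stamp is upright behind it (398,200), and the right pull and small carton are unmoved. The robot is clear, so I'm handing in.

```bash
python3 -c "
from workcell import workorder
print(workorder.job_done())"
```

```text
the job is handed in; nothing more can be done
None
```

I carried out every step of the job and handed it in, but no stamp print shows on the note in any camera picture.

- **Door opened:** I slid the left door about 167 mm behind the right one, after two tries that closed on nothing.
- **Stamping:** I pressed the stamp straight down in the box, within about 1–2 mm of centre and about 0.1° of square. It met a hard stop at about 11.6 mm of its 12 mm stroke, where force rose from 13 N to 21 N with no more downward travel. I then lifted it straight up.
- **Put away:** I stood the stamp upright in its old place and slid the left door shut until it met its end stop (21 N).

The last picture shows the left door shut, the stamp upright behind it, and the right door and small carton where they were. The robot touched nothing, and the clock stood at about 28 s of the 72 s allowed. I did not check the carton, filter and bearing on the counter again, but the arm never worked near them.

**Checks that disagreed:**
- **No visible print:** the paper in the box measures the same before and after. I took this as the print not being drawn by the simulator, because the hard stop was clear, and did not stamp twice.
- **Side load while pressing:** there was 6–9 N sideways, and the tool's measured position shifted about 1 mm at the very end. I took that shift as give in the arm; the foot itself was hidden, so I could not confirm it stayed still.
- **Fingertip position:** the fingertips are about 37 mm behind the reported TCP, which is why the first two grips on the pull missed. I corrected for this from then on.

I viewed 16 pictures, 6 over the budget of 10.

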